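# Re-sort four swapped sample vials in the dry bath's colour-coded inserts

### The job

The four sample vials were put back into the wrong wells of the dry bath. Move each one into the insert whose colour matches the dot on its cap, fully seated, without tipping any vial over; every coloured well is taken, so the bare silver insert is there to park a vial in meanwhile.

Things in the scene. Friction and masses are not known exactly. Their poses are not given: they have to be found in the camera images.
- vial_red: glass sample vial, black screw cap with a red dot, pink contents. Upright cylinder 28 mm in diameter, 60 mm tall, 20 to 45 g. Origin: centre of its underside; z up along its axis.
- vial_blue: glass sample vial, black screw cap with a blue dot, teal contents. Upright cylinder 28 mm in diameter, 60 mm tall, 20 to 45 g. Origin: centre of its underside; z up along its axis.
- vial_gold: glass sample vial, white screw cap with a golden-yellow dot, pale contents. Upright cylinder 28 mm in diameter, 60 mm tall, 20 to 45 g. Origin: centre of its underside; z up along its axis.
- vial_green: glass sample vial, green screw cap with a lighter green dot, pale contents. Upright cylinder 28 mm in diameter, 60 mm tall, 20 to 45 g. Origin: centre of its underside; z up along its axis.
- insert_red: red anodised round metal insert fixed in the dry bath's deck, 55 mm wide, 40 mm tall (top face 30 mm above the deck). Origin: centre of its underside, z up. Well: flat floor 16 mm above the origin, bore 40 mm wide up to 34 mm, then a cone opening to 47 mm at the top face. A seated vial has its origin 16 mm above the insert's and shows 36 mm above the top face.
- insert_blue: blue anodised round metal insert fixed in the dry bath's deck, 55 mm wide, 40 mm tall (top face 30 mm above the deck). Origin: centre of its underside, z up. Well: flat floor 16 mm above the origin, bore 40 mm wide up to 34 mm, then a cone opening to 47 mm at the top face. A seated vial has its origin 16 mm above the insert's and shows 36 mm above the top face.
- insert_gold: golden-yellow anodised round metal insert fixed in the dry bath's deck, 55 mm wide, 40 mm tall (top face 30 mm above the deck). Origin: centre of its underside, z up. Well: flat floor 16 mm above the origin, bore 40 mm wide up to 34 mm, then a cone opening to 47 mm at the top face. A seated vial has its origin 16 mm above the insert's and shows 36 mm above the top face.
- insert_green: green anodised round metal insert fixed in the dry bath's deck, 55 mm wide, 40 mm tall (top face 30 mm above the deck). Origin: centre of its underside, z up. Well: flat floor 16 mm above the origin, bore 40 mm wide up to 34 mm, then a cone opening to 47 mm at the top face. A seated vial has its origin 16 mm above the insert's and shows 36 mm above the top face.
- insert_plain: bare silver aluminium insert of the same shape and size as the coloured ones (top face 40 mm, well floor 16 mm above the origin at the centre of its underside). The spare: it belongs to no vial and is empty at the start.
- dry_bath: light-grey laboratory dry bath, fixed, 150 (x) by 336 (y) by 45 mm tall, with a control panel along its front (-x side). Origin: centre of its underside. The five inserts stand in one row along its y axis, 61 mm apart, 20 mm behind its centre (+x side), in any order. It stands in a hood whose left side post (x 0.33 m on, y 0.39 m on) is solid: swing in from the left with the arm drawn back.
Not all that is in view belongs to the job. What is shaped like the vial_gold but orange or purple is not meant.

How it is judged:
By the outcome, as a careful person would: the job done as asked, in the order asked, and still so for the second after the job is handed in, with the robot touching nothing.
It also fails if it takes over 118 s, if anything falls off the work surface, if the arm or the gripper's body presses on something with over 40 N, if the wrist force passes 120 N, or if a joint passes its speed limit or range.

### The arm

A 7-joint arm with a two-finger parallel gripper is mounted at the origin on a cart in front of the work surface, level with it; the furniture and walls round the work are solid. World frame = base frame: x ahead of the robot, y to its left, z up, the work surface at z = 0. Lengths are in mm, angles in degrees, forces in N, time in s.
With the tool pointing down it reaches from about 425 to 875 mm from the base axis. Payload 8.4 kg.
Tool frame: the origin (TCP) lies between the finger pads; the fingertips stand robot.tip_reach ahead of it and the grasp point (between the pads) lies 3 mm ahead of it (robot.tip_reach is the distance from the TCP to the fingertips, in mm); z points along the fingers, y is the line along which they close (so a half turn about z gives the same grasp; the last joint's range is limited). The gripper opens to 87 mm and grips with 3 to 60 N. Pads are 19 mm wide; open, the fingers measure 117 mm over their backs; the gripper's body (75 mm by 190 mm) begins 51 mm behind the grasp point.
Start: joints at [-78.507, 19.091, 2.286, 83.961, -0.768, 76.965, -3.352], TCP at [191.966, 620.978, 244.546] pointing down, gripper open.
Joint ranges: [-147.57, 147.57], [-21.85, 119.76], [-74.77, 79.35], [14.55, 137.4], [-85.83, 265.84], [4.83, 119.75], [-152.11, 152.11]. Speed limits (degrees/s): [127.2, 127.2, 159.86, 159.86, 180, 180, 180].

### API

Orientations are given as a 3x3 rotation matrix whose columns are the frame's x, y, z axes.
In Python, from rig import status, cams, close_job, robot gives the robot as it stands.
- The arm moves only by the tool step_hand, called as name(argument=value, ...), one argument or row to a line, values as JSON. Schema: {"type":"object","properties":{"rows":{"type":"array","items":{"type":"array","items":{"type":"array","items":{"type":"number"},"minItems":6,"maxItems":6},"minItems":1,"maxItems":10},"minItems":1,"maxItems":1},"finger_gap":{"type":"number"},"clamp_n":{"type":"number"},"only":{"type":"string"},"quiet":{"type":"boolean"},"lines":{"type":"string"}},"required":["rows"],"additionalProperties":false}. rows is a list that holds a single list of rows (three levels of brackets), with 1 to 10 rows, each of 6 numbers: dx, dy, dz in mm, then a rotation vector rx, ry, rz in degrees; each row shifts and turns the commanded pose from where the row before left it, along the tool's axes as they then stand; what a row does not reach is not made up. A row lasts 1/12 s, in which the tool goes at most 41.7 mm and 7.16 degrees, less where a joint would pass 70% of its speed; a pose out of reach is approached as far as the arm can. finger_gap is the opening from 0.0 (shut) to 1.0 (fully open), set as the call begins (left out keeps the last). The fingers move at their own pace and stop on an object; clamp_n is the grip in N (left out, the last holds). Time passes only in rows, so rows that do not move let the fingers close. The tool returns the time, the measured TCP pose, the force, the opening and the grip force at its end. only (a regular expression) keeps the lines of the reply that match it, lines (a string "A,B") keeps lines A to B, and quiet returns only ok. Input that does not fit is refused with a message, and nothing moves.
- status.read_state(): the state, without advancing time (a new reading comes with each control period).
- cams.snapshot(name): name is "scene" or "top"; returns (picture, depth): 400x640x3 uint8, red, green, blue; 400x640 float32, mm along the optical axis (not along the pixel's ray), 0 where there is no reading.
- cams.calibration(name): a dict with "K" (3x3 intrinsics, pixels), "R" (3x3) and "t" (3): a world point X has camera coordinates R X + t. Camera axes: x right, y down, z forward; pixel columns grow to the right and rows downward; lengths in mm; the calibration is good to about 2 mm. A picture is of the moment at which its call begins. calibration takes no time and is no camera call.
- close_job(): hands the job in; it is judged then, once.
The state is a dict: "clock": time; "joint_pos": joint angles; "qvel": joint speeds; "joint_torque": joint torques, N m; "position": TCP position; "ee_rot": TCP orientation; "force": force on the tool from outside, world axes, zero at the start; "ft_torque": the same for the moment, N m; "width": opening from 0.0 (shut) to 1.0 (fully open); "gripper_force": force on a finger pad.
Only numpy, scipy, OpenCV 4.12 (cv2) and the standard library are available. Lean on these libraries where they do the work, as an engineer would, in place of code of your own. Each camera call takes 0.05 s, during which the arm holds its last target. There are 200 camera calls.

## Working session

There is one attempt and no reset: what is moved stays moved. The work goes in short steps, Python scripts to look and compute and a tool call to move; the robot and the scene stay as the last step left them, time stands still between calls to the robot, and variables do not carry over. Pictures are saved under pics/ and viewed, at most 14 in all, crops included, and the job is handed in when it is done.

```bash
mkdir -p pics; ls; python3 - <<'E'
from rig import status, cams, robot
import cv2, numpy as np
for n in("scene","top"):
    p,d=cams.snapshot(n); cv2.imwrite(f"pics/{n}0.png",p[:,:,::-1]); np.save(f"pics/{n}0.npy",d)
    c=cams.calibration(n); print(n,c)
s=status.read_state(); print(s, robot.tip_reach)
E
```

```text
pics
scene {'K': array([[483.49502213,   0.        , 314.92999123],
       [  0.        , 483.49502213, 193.52726448],
       [  0.        ,   0.        ,   1.        ]]), 'R': array([[ 0.75147916, -0.65971429,  0.00749172],
       [-0.46877941, -0.54190707, -0.69755472],
       [ 0.46424663,  0.52068587, -0.71649235]]), 't': array([-313.84722072,  285.38052867,  733.10421325])}
top {'K': array([[400.92825544,   0.        , 315.32219423],
       [  0.        , 400.92825544, 195.62600773],
       [  0.        ,   0.        ,   1.        ]]), 'R': array([[-0.1136954 , -0.99350988,  0.00338629],
       [-0.971822  ,  0.11050382, -0.20820878],
       [ 0.20648328, -0.02696325, -0.97807854]]), 't': array([111.83153249, 465.67881182, 811.58744188])}
{'clock': 0.1, 'joint_pos': array([-78.50868598,  19.12910566,   2.28433907,  84.00597323,
        -0.76822421,  76.96447198,  -3.35074979]), 'qvel': array([ 0.04600572, -0.11542315, -0.00494225, -0.05641835, -0.06510226,
        0.13956252, -0.08518126]), 'joint_torque': array([ 3.75812800e-03, -6.57795739e+01,  1.33948959e+00, -4.04706287e+01,
       -5.99022838e-02,  4.10090759e-02,  7.55834026e-05]), 'position': array([191.84292216, 620.63908914, 243.73253678]), 'ee_rot': array([[-9.55408455e-01,  2.95287254e-01, -3.47789673e-04],
       [ 2.95287446e-01,  9.55407390e-01, -1.42986769e-03],
       [-8.99408826e-05, -1.46880561e-03, -9.99998917e-01]]), 'force': array([0.30389921, 0.50808952, 0.22321528]), 'ft_torque': array([0.0529606 , 0.03430492, 0.02790007]), 'gripper_force': 0.0, 'width': 0.9973384093483054} 22.0
```

View pics/top0.png

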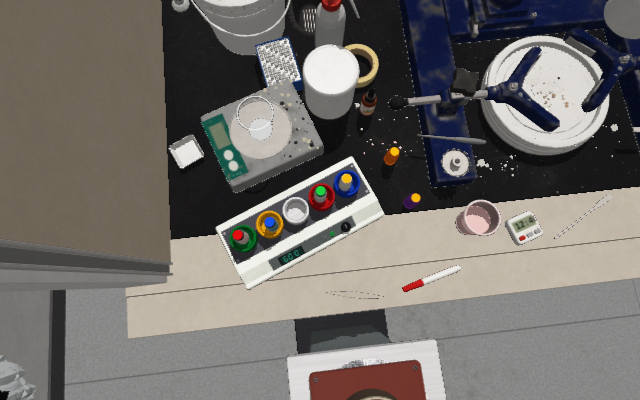

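View pics/scene0.png

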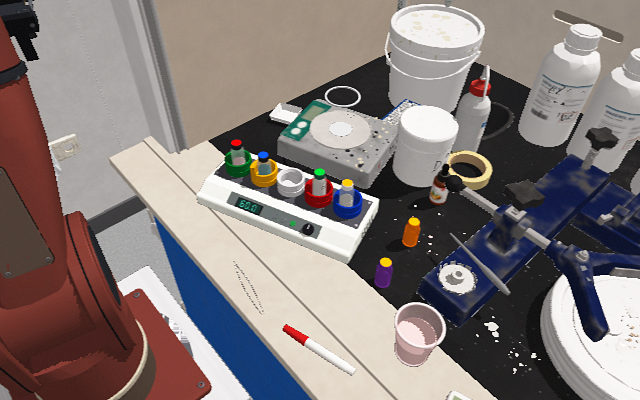

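The top view shows the row from left to right: green insert (red vial) at (240,238), gold insert (blue vial) at (269,225), silver empty at (295,211), red insert (green vial) at (320,196), blue insert (gold vial) at (346,183). The orange and purple bottles are decoys. Next I measure the positions.

```bash
cat > h.py <<'E'
import numpy as np, cv2
from rig import status, cams
def cloud(n,d):
    c=cams.calibration(n); K=c["K"]; v,u=np.mgrid[:400,:640]
    P=np.stack([(u-K[0,2])/K[0,0]*d,(v-K[1,2])/K[1,1]*d,d],-1)
    return (P-c["t"])@c["R"]
def pix(n,X):
    c=cams.calibration(n); q=c["K"]@(c["R"]@np.asarray(X,float)+c["t"]); return q[:2]/q[2]
E
python3 - <<'E'
from h import *
np.set_printoptions(precision=1,suppress=True)
for n in("top","scene"):
    d=np.load(f"pics/{n}0.npy"); W=cloud(n,d)
    im=cv2.imread(f"pics/{n}0.png")
    px={"top":[(239,236),(269,223),(295,211),(320,191),(346,179)],"scene":[(236,144),(263,157),(291,182),(319,174),(347,186)]}[n]
    for (u,v) in px: print(n,(u,v),W[v,u])
    # cap tops: points in bath region at high z
    x,y,z=W[...,0],W[...,1],W[...,2]
    reg=(x>350)&(x<700)&(y>-100)&(y<330)&(d>0)
    for lo,hi in((95,125),(66,82)):
        m=(reg&(z>lo)&(z<hi)).astype(np.uint8)
        k,l,s,c=cv2.connectedComponentsWithStats(m)
        for i in range(1,k):
            if s[i,4]>15:
                Q=W[l==i]; print(n,lo,s[i,4],c[i],"med",np.median(Q,0),"mid",(Q.min(0)+Q.max(0))/2,"ext",np.ptp(Q,axis=0), "circ",)
    h,e=np.histogram(z[reg],bins=np.arange(-10,130,5)); print(dict(zip(e[:-1],h)))
E
```

```text
top (239, 236) [399.4 216.8 109.8]
top (269, 223) [417.6 156.2 113.6]
top (295, 211) [446.6 105.1  50.8]
top (320, 191) [470.1  49.8 113. ]
top (346, 179) [489.1  -4.9 111.4]
top 95 230 [330.   96.1] med [667.4   6.6 113.4] mid [678.8  -1.3 110. ] ext [ 39.1 108.6  29.8] circ
top 95 29 [371.6  90.9] med [678.5 -85.8  99.2] mid [679.1 -86.3 100.1] ext [11.8 12.1 10.1] circ
top 95 132 [345.9 179.9] med [487.7  -5.  111.6] mid [490.2  -6.3 105.8] ext [24.4 25.7 21.4] circ
top 95 126 [320.1 191.9] med [468.7  49.7 111.9] mid [470.1  49.2 105.3] ext [22.6 24.5 20.4] circ
top 95 136 [270.4 222.4] med [419.1 153.7 111.8] mid [421.1 155.  105.5] ext [26.4 25.9 20.7] circ
top 95 139 [239.  235.3] med [400.6 216.8 111.3] mid [402.1 218.4 105.6] ext [25.7 25.8 21.1] circ
top 66 75 [369.8  97.5] med [673.5 -82.6  76.9] mid [678.4 -86.1  74. ] ext [21.9 22.2 15.9] circ
top 66 144 [328.8 103.1] med [669.2   8.8  73.4] mid [681.    0.2  73.9] ext [ 36.9 101.8  15.7] circ
top 66 295 [346.4 182.7] med [489.4  -8.   75.4] mid [490.8 -10.3  73.7] ext [53.5 54.8 14.7] circ
top 66 263 [321.5 196.2] med [
[... 2839 characters left out ...]
int64(5): np.int64(170), np.int64(10): np.int64(430), np.int64(15): np.int64(485), np.int64(20): np.int64(488), np.int64(25): np.int64(531), np.int64(30): np.int64(1070), np.int64(35): np.int64(925), np.int64(40): np.int64(2028), np.int64(45): np.int64(3082), np.int64(50): np.int64(2956), np.int64(55): np.int64(890), np.int64(60): np.int64(2137), np.int64(65): np.int64(539), np.int64(70): np.int64(874), np.int64(75): np.int64(590), np.int64(80): np.int64(195), np.int64(85): np.int64(210), np.int64(90): np.int64(246), np.int64(95): np.int64(282), np.int64(100): np.int64(119), np.int64(105): np.int64(196), np.int64(110): np.int64(342), np.int64(115): np.int64(101), np.int64(120): np.int64(90)}
```

Measured: insert tops are at z≈75 and vial tops at z≈111, as they must be. Insert spacing is 61.0 mm. First I draw the arm back, then turn the wrist so the gripper passes the post.

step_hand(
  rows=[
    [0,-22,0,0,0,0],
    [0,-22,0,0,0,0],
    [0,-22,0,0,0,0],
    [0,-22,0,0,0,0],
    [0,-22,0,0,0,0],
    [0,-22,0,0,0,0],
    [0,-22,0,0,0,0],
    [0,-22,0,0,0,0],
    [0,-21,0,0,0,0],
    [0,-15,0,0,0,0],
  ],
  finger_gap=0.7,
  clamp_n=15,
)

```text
refused: rows: the value is too long (schema: maxItems 1). Nothing was moved.
```

I used the wrong layout. The manual says a list holding one list of rows, three levels of brackets; once more.

step_hand(
  rows=[
    [[0,-22,0,0,0,0],[0,-22,0,0,0,0],[0,-22,0,0,0,0],[0,-22,0,0,0,0],[0,-22,0,0,0,0],[0,-22,0,0,0,0],[0,-22,0,0,0,0],[0,-22,0,0,0,0],[0,-21,0,0,0,0],[0,-15,0,0,0,0]],
  ],
  finger_gap=0.7,
  clamp_n=15,
)

```text
clock: 0.93
position: [128.9, 416.6, 244.2]
ee_rot: [[-0.955, 0.295, -0.0], [0.295, 0.955, -0.001], [-0.0, -0.001, -1.0]]
force: [-0.7, 0.7, 0.3]
width: 0.701
gripper_force: 0.0
```

step_hand(
  rows=[
    [[0,0,0,0,0,6.8],[0,0,0,0,0,6.8],[0,0,0,0,0,6.8],[0,0,0,0,0,6.8],[0,0,0,0,0,6.8],[0,0,0,0,0,6.8],[0,0,0,0,0,6.8],[0,0,0,0,0,6.8],[0,0,0,0,0,6.8],[0,0,0,0,0,6.8]],
  ],
)

```text
clock: 1.77
position: [129.3, 418.2, 244.3]
ee_rot: [[-0.078, 0.997, -0.0], [0.997, 0.078, -0.001], [-0.001, -0.0, -1.0]]
force: [-0.6, 0.1, 0.2]
width: 0.699
gripper_force: 0.0
```

step_hand(
  rows=[
    [[0,0,0,0,0,6.8],[0,0,0,0,0,6.8],[0,0,0,0,0,6.4],[0,0,0,0,0,0]],
  ],
)

```text
clock: 2.1
position: [129.4, 418.2, 244.3]
ee_rot: [[0.267, 0.964, -0.0], [0.964, -0.267, -0.001], [-0.001, 0.0, -1.0]]
force: [0.9, -0.3, 0.1]
width: 0.702
gripper_force: 0.0
```

```bash
python3 -c "
from rig import status;s=status.read_state();print(s['position'],s['ee_rot'],s['joint_pos'])"
```

```text
[129.35076877 418.18236207 244.27899065] [[ 2.67145958e-01  9.63656070e-01 -1.30185589e-04]
 [ 9.63655863e-01 -2.67145986e-01 -6.31961655e-04]
 [-6.43772242e-04  4.33718950e-05 -9.99999792e-01]] [-74.3529522   -5.51696428  -3.99685854 111.41751064  -0.39915956
  74.1234539  -93.71641786]
```

step_hand(
  rows=[
    [[0,0,0,0,0,5],[0,0,0,0,0,5],[-1.2,21.6,0,0,0,0],[-1.2,21.6,0,0,0,0],[-1.2,21.6,0,0,0,0],[-1.2,21.6,0,0,0,0],[-1.2,21.6,0,0,0,0],[-1.2,21.6,0,0,0,0],[-1.2,21.6,0,0,0,0],[-1.2,21.6,0,0,0,0]],
  ],
)

```text
clock: 2.93
position: [282.4, 335.5, 244.4]
ee_rot: [[0.421, 0.907, -0.0], [0.907, -0.421, -0.0], [-0.0, -0.0, -1.0]]
force: [0.6, 0.4, -0.4]
width: 0.699
gripper_force: 0.0
```

step_hand(
  rows=[
    [[-8.5,18.4,0,0,0,0],[-8.5,18.4,0,0,0,0],[-8.5,18.4,0,0,0,0],[-8.5,18.4,0,0,0,0],[-8.5,18.4,0,0,0,0],[-8.5,18.4,0,0,0,0],[-8.5,18.4,0,0,0,0],[-8.5,18.4,0,0,0,0],[0,0,0,0,0,0]],
  ],
)

```text
clock: 3.68
position: [388.0, 208.8, 244.5]
ee_rot: [[0.426, 0.905, 0.001], [0.905, -0.426, -0.001], [-0.0, 0.001, -1.0]]
force: [0.3, -1.3, -0.4]
width: 0.697
gripper_force: 0.0
```

```bash
python3 -c "
from rig import status;s=status.read_state();print(s['position'],s['ee_rot'],s['joint_pos'])"
```

```text
[388.0215008  208.82296985 244.53355831] [[ 4.25883937e-01  9.04777661e-01  5.06497140e-04]
 [ 9.04777723e-01 -4.25883597e-01 -6.59027081e-04]
 [-3.80564157e-04  7.38936377e-04 -9.99999655e-01]] [-55.88033986  -6.99133727  20.18609964 112.17574376   2.54873994
  74.403301   -61.72458414]
```

```bash
cat > go.py <<'E'
import sys,numpy as np
from rig import status
s=status.read_state(); R=s['ee_rot']; p=s['position']
y=R[:2,1]; print("pos",p.round(1),"yang",round(np.degrees(np.arctan2(y[1],y[0])),2),"tilt",R[:2,2].round(4),"w",round(s['width'],3),"q",s['joint_pos'].round(0))
a=list(map(float,sys.argv[1:]))
for t in zip(a[::3],a[1::3],a[2::3]):
    d=np.array(t)-p; print("delta",t,(R.T@d).round(1)); p=np.array(t)
E
```

step_hand(
  rows=[
    [[0,0,0,0,0,-6.73],[0,0,0,0,0,-6.73],[0,0,0,0,0,-6.73],[0,0,0,0,0,-6.73],[0,0,0,0,0,-6.73],[0,0,0,0,0,-6.73],[0,0,0,0,0,-6.72],[4.4,16.2,0,0,0,0],[0,0,0,0,0,0]],
  ],
)

```text
clock: 4.43
position: [400.1, 223.7, 244.5]
ee_rot: [[-0.378, 0.926, 0.001], [0.926, 0.378, 0.0], [0.0, 0.001, -1.0]]
force: [-0.8, -0.5, 0.6]
width: 0.701
gripper_force: 0.0
```

```bash
python3 go.py 401.4 218.9 102
```

```text
pos [400.1 223.7 244.5] yang 22.2 tilt [0.0008 0.0004] w 0.701 q [-60.  -5.  24. 110.   2.  74. -14.]
delta (401.4, 218.9, 102.0) [ -4.9  -0.7 142.5]
```

```bash
python3 - <<'E'
from h import *
p,d=cams.snapshot("scene"); cv2.imwrite("pics/s1.png",cv2.resize(p[80:280,180:420,::-1],None,fx=3,fy=3))
E
```

```text
(no output)
```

View pics/s1.png

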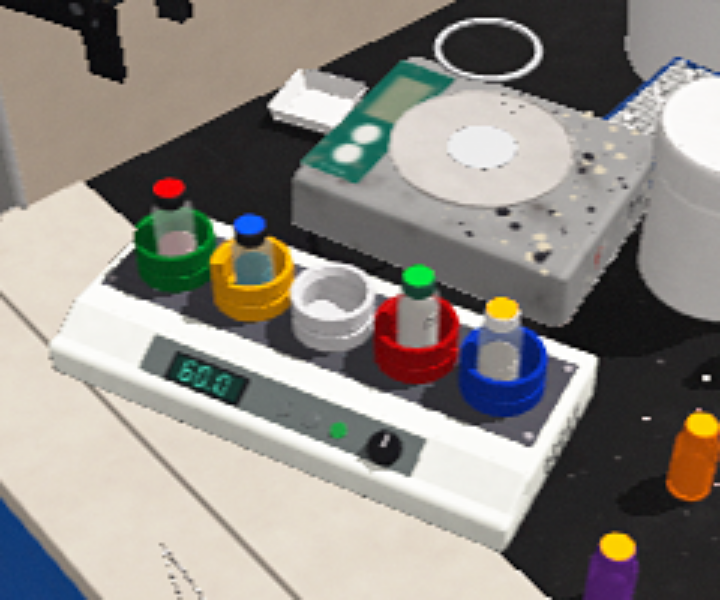

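The row is unobstructed and the fingers hang above the red vial, at crop (140,30). I now descend, grip it and lift.

step_hand(
  rows=[
    [[-4.9,-0.7,0,0,0,0],[0,0,25,0,0,0],[0,0,25,0,0,0],[0,0,25,0,0,0],[0,0,25,0,0,0],[0,0,22,0,0,0],[0,0,15,0,0,0],[0,0,6,0,0,0],[0,0,0,0,0,0]],
  ],
)

```text
clock: 5.23
position: [399.5, 216.4, 100.5]
ee_rot: [[-0.374, 0.928, -0.002], [0.928, 0.374, -0.002], [-0.001, -0.003, -1.0]]
force: [-0.1, -0.6, 0.1]
width: 0.701
gripper_force: 0.0
```

step_hand(
  rows=[
    [[0,0,0,0,0,0],[0,0,0,0,0,0],[0,0,0,0,0,0],[0,0,0,0,0,0],[0,0,0,0,0,0],[0,0,0,0,0,0]],
  ],
  finger_gap=0,
  clamp_n=15,
)

```text
clock: 5.73
position: [400.7, 217.5, 101.9]
ee_rot: [[-0.373, 0.928, 0.0], [0.928, 0.373, 0.0], [0.0, 0.001, -1.0]]
force: [0.4, 0.2, -0.2]
width: 0.334
gripper_force: 0.2
```

```bash
python3 go.py
```

```text
pos [400.7 217.5 101.9] yang 21.92 tilt [0.0005 0.0005] w 0.334 q [-58.   4.  25. 121.  -2.  56. -10.]
```

step_hand(
  rows=[
    [[0,0,0,0,0,0],[0,0,0,0,0,0],[0,0,0,0,0,0],[0,0,-3,0,0,0],[0,0,-7,0,0,0],[0,0,-20,0,0,0],[0,0,-20,0,0,0],[0,0,-20,0,0,0],[0,0,-8,0,0,0],[0,0,0,0,0,0]],
  ],
)

```text
clock: 6.57
position: [401.4, 218.0, 181.5]
ee_rot: [[-0.373, 0.928, 0.002], [0.928, 0.373, 0.003], [0.001, 0.003, -1.0]]
force: [-0.4, -0.0, 0.3]
width: 0.306
gripper_force: 14.4
```

```bash
python3 go.py 444.6 104.2 180 444.6 104.2 103
python3 - <<'E'
from h import *
p,d=cams.snapshot("scene"); cv2.imwrite("pics/s2.png",cv2.resize(p[80:280,180:420,::-1],None,fx=2,fy=2))
E
```

```text
pos [401.4 218.  181.5] yang 21.92 tilt [0.0025 0.0025] w 0.306 q [-59.  -2.  25. 116.   1.  66. -13.]
delta (444.6, 104.2, 180.0) [-121.7   -2.4    1.3]
delta (444.6, 104.2, 103.0) [-0.1 -0.2 77. ]
```

View pics/s2.png

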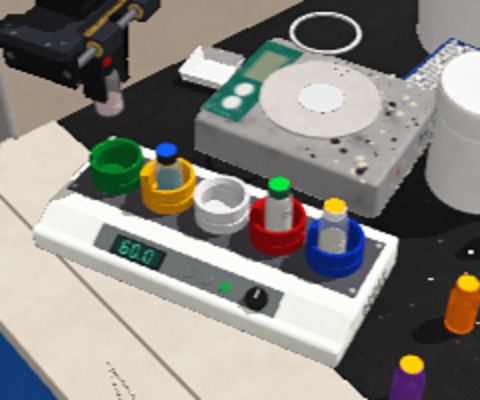

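The red vial is held upright at crop (107,90). I now carry it to the silver insert.

step_hand(
  rows=[
    [[-10,0,0,0,0,0],[-20,-0.6,0,0,0,0],[-20,-0.6,0,0,0,0],[-20,-0.6,0,0,0,0],[-20,-0.6,0,0,0,0],[-18,0,0,0,0,0],[-10,0,0,0,0,0],[-3.7,0,0,0,0,0],[0,0,0,0,0,0],[0,0,0,0,0,0]],
  ],
)

```text
clock: 7.45
position: [443.3, 104.1, 179.1]
ee_rot: [[-0.374, 0.928, -0.001], [0.928, 0.374, -0.0], [-0.0, -0.001, -1.0]]
force: [0.2, 0.0, -0.9]
width: 0.299
gripper_force: 14.4
```

```bash
python3 go.py 444.6 104.2 102.5
```

```text
pos [443.3 104.1 179.1] yang 21.95 tilt [-0.0008 -0.0003] w 0.299 q [-52.  -3.  33. 116.   2.  66.   2.]
delta (444.6, 104.2, 102.5) [-0.4  1.3 76.6]
```

step_hand(
  rows=[
    [[-0.4,1.3,10,0,0,0],[0,0,20,0,0,0],[0,0,20,0,0,0],[0,0,12,0,0,0],[0,0,7,0,0,0],[0,0,4,0,0,0],[0,0,3,0,0,0],[0,0,0,0,0,0],[0,0,0,0,0,0]],
  ],
)

```text
clock: 8.2
position: [445.4, 103.9, 103.9]
ee_rot: [[-0.373, 0.928, 0.001], [0.928, 0.373, 0.0], [0.0, 0.001, -1.0]]
force: [1.3, -0.2, 0.2]
width: 0.306
gripper_force: 14.4
```

```bash
python3 go.py 444.6 104.2 102
```

```text
pos [445.4 103.9 103.9] yang 21.93 tilt [0.0006 0.0003] w 0.306 q [-51.   4.  34. 121.  -2.  56.   6.]
delta (444.6, 104.2, 102.0) [ 0.5 -0.6  1.9]
```

step_hand(
  rows=[
    [[0,0,0.8,0,0,0],[0,0,0.7,0,0,0],[0,0,0,0,0,0],[0,0,0,0,0,0]],
  ],
)

```text
clock: 8.53
position: [445.1, 103.7, 102.2]
ee_rot: [[-0.373, 0.928, 0.0], [0.928, 0.373, 0.0], [0.0, 0.0, -1.0]]
force: [-0.1, -0.0, -0.4]
width: 0.302
gripper_force: 14.4
```

step_hand(
  rows=[
    [[0,0,0,0,0,0],[0,0,0,0,0,0],[0,0,0,0,0,0],[0,0,0,0,0,0],[0,0,-6,0,0,0],[0,0,-15,0,0,0],[0,0,-20,0,0,0],[0,0,-15,0,0,0],[0,0,0,0,0,0]],
  ],
  finger_gap=0.7,
  clamp_n=15,
)

```text
clock: 9.28
position: [446.7, 104.2, 161.2]
ee_rot: [[-0.373, 0.928, 0.004], [0.928, 0.373, 0.002], [0.001, 0.004, -1.0]]
force: [-0.3, -0.2, -0.1]
width: 0.699
gripper_force: 0.0
```

```bash
python3 go.py 469.3 49.3 160 469.3 49.3 102
python3 - <<'E'
from h import *
p,d=cams.snapshot("scene"); cv2.imwrite("pics/s3.png",cv2.resize(p[80:280,180:420,::-1],None,fx=2,fy=2))
E
```

```text
pos [446.7 104.2 161.2] yang 21.91 tilt [0.0039 0.0023] w 0.699 q [-52.  -1.  33. 117.   1.  63.   3.]
delta (469.3, 49.3, 160.0) [-59.4   0.5   1.1]
delta (469.3, 49.3, 102.0) [-0.  -0.3 58. ]
```

View pics/s3.png

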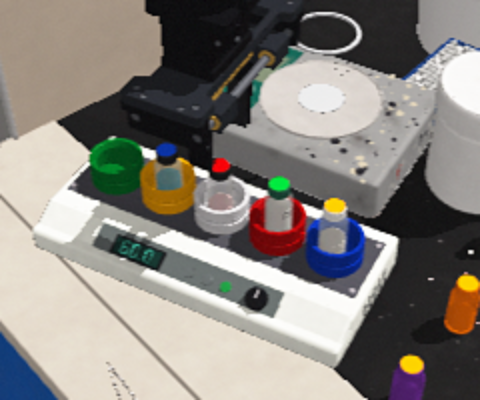

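The red vial stands seated in the silver insert at crop (220,185). The green vial is next.

step_hand(
  rows=[
    [[-15,0,0,0,0,0],[-20,0.5,0,0,0,0],[-17,0,0,0,0,0],[-7.4,0,0,0,0,0],[0,0,10,0,0,0],[0,0,20,0,0,0],[0,0,17,0,0,0],[0,0,8,0,0,0],[0,0,3,0,0,0],[0,0,0,0,0,0]],
  ],
)

```text
clock: 10.17
position: [467.0, 49.1, 99.2]
ee_rot: [[-0.374, 0.928, -0.002], [0.928, 0.374, -0.001], [-0.0, -0.002, -1.0]]
force: [0.5, -0.1, -0.7]
width: 0.701
gripper_force: 0.0
```

step_hand(
  rows=[
    [[0,0,0,0,0,0],[0,0,0,0,0,0],[0,0,0,0,0,0],[0,0,0,0,0,0],[0,0,0,0,0,0],[0,0,0,0,0,0],[0,0,0,0,0,0],[0,0,0,0,0,0],[0,0,0,0,0,0]],
  ],
  finger_gap=0,
  clamp_n=15,
)

```text
clock: 10.92
position: [467.9, 48.8, 100.3]
ee_rot: [[-0.373, 0.928, 0.0], [0.928, 0.373, 0.0], [-0.0, 0.0, -1.0]]
force: [0.4, 0.2, 2.3]
width: 0.299
gripper_force: 14.7
```

```bash
python3 go.py 469.3 49.3 102
```

```text
pos [467.9  48.8 100.3] yang 21.92 tilt [0.0004 0.0001] w 0.299 q [-47.   6.  38. 119.  -5.  56.  15.]
delta (469.3, 49.3, 102.0) [-0.1  1.4 -1.7]
```

step_hand(
  rows=[
    [[0,0,-3,0,0,0],[0,0,-8,0,0,0],[0,0,-20,0,0,0],[0,0,-20,0,0,0],[0,0,-20,0,0,0],[0,0,-9,0,0,0],[0,0,0,0,0,0]],
  ],
)

```text
clock: 11.5
position: [468.9, 49.1, 182.2]
ee_rot: [[-0.373, 0.928, 0.003], [0.928, 0.373, 0.002], [0.0, 0.004, -1.0]]
force: [-0.2, 1.0, -1.4]
width: 0.307
gripper_force: 14.7
```

```bash
python3 go.py 399.2 217.4 180 399.2 217.4 101
python3 - <<'E'
from h import *
p,d=cams.snapshot("scene"); cv2.imwrite("pics/s4.png",cv2.resize(p[80:280,180:420,::-1],None,fx=2,fy=2))
E
```

```text
pos [468.9  49.1 182.2] yang 21.92 tilt [0.0033 0.0018] w 0.307 q [-49.  -1.  37. 114.   1.  66.  11.]
delta (399.2, 217.4, 180.0) [182.2  -1.8   2.3]
delta (399.2, 217.4, 101.0) [-0.  -0.3 79. ]
```

View pics/s4.png

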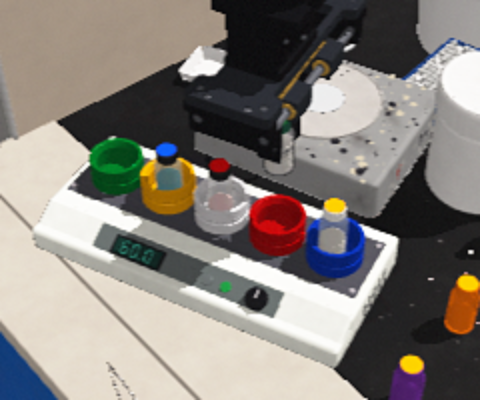

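The green vial is held upright at crop (280,150) and the red insert at (278,222) is empty. I carry it to the green insert.

step_hand(
  rows=[
    [[10,0,0,0,0,0],[22,-0.6,0,0,0,0],[25,-0.6,0,0,0,0],[25,-0.6,0,0,0,0],[25,0,0,0,0,0],[25,0,0,0,0,0],[22,0,0,0,0,0],[18,0,0,0,0,0],[10,0,0,0,0,0],[0.2,0,0,0,0,0]],
  ],
)

```text
clock: 12.38
position: [396.7, 218.5, 178.9]
ee_rot: [[-0.376, 0.927, -0.001], [0.927, 0.376, -0.001], [-0.001, -0.002, -1.0]]
force: [0.7, 0.6, -0.2]
width: 0.296
gripper_force: 14.7
```

step_hand(
  rows=[
    [[0,0,0,0,0,0],[0,0,0,0,0,0]],
  ],
)

```text
clock: 12.55
position: [398.4, 215.8, 179.6]
ee_rot: [[-0.372, 0.928, -0.0], [0.928, 0.372, -0.001], [-0.001, -0.001, -1.0]]
force: [-0.2, -0.2, -0.7]
width: 0.299
gripper_force: 14.7
```

```bash
python3 go.py 399.2 217.4 102
```

```text
pos [398.4 215.8 179.6] yang 21.84 tilt [-0.0005 -0.0009] w 0.299 q [-59.  -2.  25. 116.   1.  66. -13.]
delta (399.2, 217.4, 102.0) [ 1.2  1.4 77.6]
```

step_hand(
  rows=[
    [[1.2,1.4,10,0,0,0],[0,0,20,0,0,0],[0,0,20,0,0,0],[0,0,12,0,0,0],[0,0,7,0,0,0],[0,0,5,0,0,0],[0,0,3.5,0,0,0],[0,0,0.8,0,0,0],[0,0,0,0,0,0],[0,0,0,0,0,0]],
  ],
)

```text
clock: 13.38
position: [399.2, 219.0, 102.3]
ee_rot: [[-0.373, 0.928, 0.001], [0.928, 0.373, 0.001], [0.0, 0.001, -1.0]]
force: [0.4, 0.3, -1.1]
width: 0.301
gripper_force: 14.7
```

```bash
python3 go.py 399.2 217.4 100.6
```

```text
pos [399.2 219.  102.3] yang 21.92 tilt [0.0007 0.0006] w 0.301 q [-59.   4.  25. 121.  -2.  56. -10.]
delta (399.2, 217.4, 100.6) [-1.5 -0.6  1.7]
```

step_hand(
  rows=[
    [[-1,0,0.8,0,0,0],[0,0,0.7,0,0,0],[0,0,0,0,0,0],[0,0,0,0,0,0]],
  ],
)

```text
clock: 13.72
position: [399.3, 217.9, 100.4]
ee_rot: [[-0.373, 0.928, 0.0], [0.928, 0.373, 0.0], [0.0, 0.0, -1.0]]
force: [0.4, -0.7, 0.3]
width: 0.3
gripper_force: 14.7
```

step_hand(
  rows=[
    [[0,0,0,0,0,0],[0,0,0,0,0,0],[0,0,0,0,0,0],[0,0,0,0,0,0],[0,0,-6,0,0,0],[0,0,-15,0,0,0],[0,0,-20,0,0,0],[0,0,-17,0,0,0],[0,0,0,0,0,0]],
  ],
  finger_gap=0.7,
  clamp_n=15,
)

```text
clock: 14.47
position: [400.8, 218.8, 161.7]
ee_rot: [[-0.373, 0.928, 0.004], [0.928, 0.373, 0.003], [0.002, 0.005, -1.0]]
force: [1.2, 0.6, 0.3]
width: 0.699
gripper_force: 0.0
```

step_hand(
  rows=[
    [[-12,0,0,0,0,0],[-22,0,0,0,0,0],[-25,0,0,0,0,0],[-25,0,0,0,0,0],[-20,0,0,0,0,0],[-12,0,0,0,0,0],[-5,0,0,0,0,0],[0,0,0,0,0,0],[0,0,0,0,0,0]],
  ],
)

```text
clock: 15.22
position: [444.0, 105.6, 157.8]
ee_rot: [[-0.373, 0.928, -0.001], [0.928, 0.373, -0.0], [0.0, -0.001, -1.0]]
force: [-0.2, 0.9, -0.2]
width: 0.701
gripper_force: 0.0
```

```bash
python3 go.py 445.1 103.7 102
```

```text
pos [444.  105.6 157.8] yang 21.91 tilt [-0.0008 -0.0003] w 0.701 q [-52.  -1.  33. 118.   1.  63.   3.]
delta (445.1, 103.7, 102.0) [-2.2  0.3 55.8]
```

step_hand(
  rows=[
    [[-2.2,0.6,10,0,0,0],[0,0,20,0,0,0],[0,0,14,0,0,0],[0,0,8,0,0,0],[0,0,3.5,0,0,0],[0,0,0,0,0,0],[0,0,0,0,0,0]],
  ],
)

```text
clock: 15.8
position: [445.9, 104.0, 103.0]
ee_rot: [[-0.374, 0.928, 0.0], [0.928, 0.374, -0.0], [-0.0, 0.0, -1.0]]
force: [0.4, -0.0, 0.1]
width: 0.694
gripper_force: 0.0
```

step_hand(
  rows=[
    [[0,0,0,0,0,0],[0,0,0,0,0,0],[0,0,0,0,0,0],[0,0,0,0,0,0],[0,0,0,0,0,0],[0,0,0,0,0,0],[0,0,0,0,0,0],[0,0,0,0,0,0],[0,0,0,0,0,0]],
  ],
  finger_gap=0,
  clamp_n=15,
)

```text
clock: 16.55
position: [445.8, 103.8, 102.8]
ee_rot: [[-0.373, 0.928, -0.0], [0.928, 0.373, -0.0], [0.0, -0.0, -1.0]]
force: [-0.7, -0.4, 0.8]
width: 0.298
gripper_force: 14.9
```

```bash
python3 go.py
```

```text
pos [445.8 103.8 102.8] yang 21.92 tilt [-0. -0.] w 0.298 q [-51.   4.  34. 121.  -3.  56.   6.]
```

step_hand(
  rows=[
    [[0,0,-3,0,0,0],[0,0,-8,0,0,0],[0,0,-20,0,0,0],[0,0,-20,0,0,0],[0,0,-20,0,0,0],[0,0,-9,0,0,0],[0,0,0,0,0,0],[0,0,0,0,0,0]],
  ],
)

```text
clock: 17.22
position: [445.8, 103.9, 182.8]
ee_rot: [[-0.374, 0.928, 0.001], [0.928, 0.374, 0.001], [0.0, 0.001, -1.0]]
force: [-0.7, -0.5, -0.6]
width: 0.297
gripper_force: 14.9
```

```bash
python3 go.py 467.3 47.6 180
```

```text
pos [445.8 103.9 182.8] yang 21.93 tilt [0.0006 0.0007] w 0.297 q [-52.  -3.  33. 116.   2.  66.   2.]
delta (467.3, 47.6, 180.0) [-60.3  -1.1   2.7]
```

step_hand(
  rows=[
    [[-10,0,0,0,0,0],[-18,-0.6,0,0,0,0],[-18,-0.5,0,0,0,0],[-10,0,0,0,0,0],[-4.3,0,0,0,0,0],[0,0,0,0,0,0],[0,0,0,0,0,0]],
  ],
)

```text
clock: 17.8
position: [466.9, 47.4, 182.1]
ee_rot: [[-0.373, 0.928, -0.001], [0.928, 0.373, -0.001], [-0.0, -0.001, -1.0]]
force: [-0.1, -0.5, 0.2]
width: 0.297
gripper_force: 14.9
```

step_hand(
  rows=[
    [[0,0,10,0,0,0],[0,0,20,0,0,0],[0,0,20,0,0,0],[0,0,12,0,0,0],[0,0,8,0,0,0],[0,0,5,0,0,0],[0,0,2.5,0,0,0],[0,0,1,0,0,0],[0,0,0,0,0,0],[0,0,0,0,0,0]],
  ],
)

```text
clock: 18.63
position: [467.7, 47.6, 104.8]
ee_rot: [[-0.373, 0.928, 0.001], [0.928, 0.373, 0.0], [0.0, 0.001, -1.0]]
force: [0.5, 0.6, 0.6]
width: 0.297
gripper_force: 14.9
```

```bash
python3 go.py 467.3 47.6 103.1
```

```text
pos [467.7  47.6 104.8] yang 21.93 tilt [0.0008 0.0004] w 0.297 q [-47.   6.  38. 119.  -4.  56.  15.]
delta (467.3, 47.6, 103.1) [ 0.2 -0.3  1.7]
```

step_hand(
  rows=[
    [[0,0,0.8,0,0,0],[0,0,0.7,0,0,0],[0,0,0,0,0,0],[0,0,0,0,0,0]],
  ],
)

```text
clock: 18.97
position: [467.3, 47.4, 102.9]
ee_rot: [[-0.373, 0.928, 0.0], [0.928, 0.373, 0.0], [0.0, 0.0, -1.0]]
force: [-0.3, -0.4, 0.3]
width: 0.302
gripper_force: 14.9
```

step_hand(
  rows=[
    [[0,0,0,0,0,0],[0,0,0,0,0,0],[0,0,0,0,0,0],[0,0,0,0,0,0],[0,0,-6,0,0,0],[0,0,-15,0,0,0],[0,0,-20,0,0,0],[0,0,-17,0,0,0],[0,0,0,0,0,0]],
  ],
  finger_gap=0.7,
  clamp_n=15,
)

```text
clock: 19.72
position: [469.1, 47.6, 164.1]
ee_rot: [[-0.373, 0.928, 0.004], [0.928, 0.373, 0.002], [0.0, 0.005, -1.0]]
force: [0.4, 0.5, 0.2]
width: 0.696
gripper_force: 0.0
```

step_hand(
  rows=[
    [[12,0,0,0,0,0],[22,-1,0,0,0,0],[25,-1,0,0,0,0],[25,-1,0,0,0,0],[17,-0.8,0,0,0,0],[12,0,0,0,0,0],[5,0,0,0,0,0],[0,0,0,0,0,0],[0,0,0,0,0,0]],
  ],
)

```text
clock: 20.47
position: [419.9, 154.9, 160.7]
ee_rot: [[-0.373, 0.928, -0.0], [0.928, 0.373, -0.0], [-0.0, -0.0, -1.0]]
force: [-0.5, -0.5, 0.5]
width: 0.699
gripper_force: 0.0
```

```bash
python3 go.py 420 155.7 102
python3 - <<'E'
from h import *
p,d=cams.snapshot("scene"); cv2.imwrite("pics/s5.png",cv2.resize(p[80:280,180:420,::-1],None,fx=2,fy=2))
E
```

```text
pos [419.9 154.9 160.7] yang 21.91 tilt [-0.0001 -0.0003] w 0.699 q [-56.  -2.  30. 118.   1.  64.  -5.]
delta (420.0, 155.7, 102.0) [ 0.7  0.4 58.7]
```

View pics/s5.png

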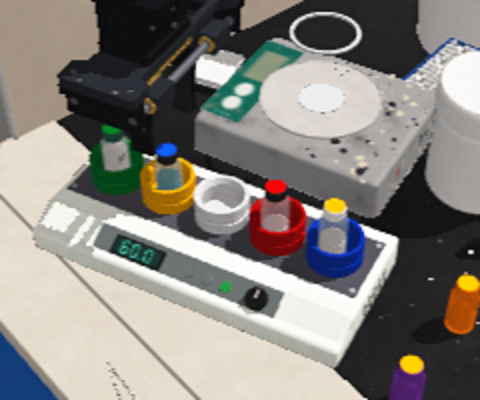

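Red stands in the red insert (275,215) and green is in the green insert (115,160). Now the blue vial goes to the silver insert.

step_hand(
  rows=[
    [[0.7,0.6,10,0,0,0],[0,0,20,0,0,0],[0,0,15,0,0,0],[0,0,9,0,0,0],[0,0,3.5,0,0,0],[0,0,0,0,0,0],[0,0,0,0,0,0]],
  ],
)

```text
clock: 21.1
position: [420.3, 156.2, 103.5]
ee_rot: [[-0.373, 0.928, 0.0], [0.928, 0.373, -0.0], [-0.0, 0.0, -1.0]]
force: [-0.2, -0.1, 0.7]
width: 0.703
gripper_force: 0.0
```

step_hand(
  rows=[
    [[0,0,0,0,0,0],[0,0,0,0,0,0],[0,0,0,0,0,0],[0,0,0,0,0,0],[0,0,0,0,0,0],[0,0,0,0,0,0],[0,0,0,0,0,0],[0,0,0,0,0,0],[0,0,0,0,0,0]],
  ],
  finger_gap=0,
  clamp_n=15,
)

```text
clock: 21.85
position: [420.0, 156.4, 103.3]
ee_rot: [[-0.373, 0.928, 0.0], [0.928, 0.373, 0.0], [-0.0, 0.0, -1.0]]
force: [0.5, 0.1, -0.6]
width: 0.304
gripper_force: 14.8
```

```bash
python3 go.py
```

```text
pos [420.  156.4 103.3] yang 21.92 tilt [0.0001 0.    ] w 0.304 q [-56.   3.  30. 122.  -2.  56.  -2.]
```

step_hand(
  rows=[
    [[0,0,-3,0,0,0],[0,0,-8,0,0,0],[0,0,-20,0,0,0],[0,0,-20,0,0,0],[0,0,-20,0,0,0],[0,0,-9,0,0,0],[0,0,0,0,0,0],[0,0,0,0,0,0]],
  ],
)

```text
clock: 22.52
position: [420.0, 156.5, 183.2]
ee_rot: [[-0.373, 0.928, 0.0], [0.928, 0.373, 0.001], [0.0, 0.001, -1.0]]
force: [0.3, -0.2, -1.2]
width: 0.299
gripper_force: 14.8
```

```bash
python3 go.py 444.6 104.2 180
```

```text
pos [420.  156.5 183.2] yang 21.93 tilt [0.0005 0.0006] w 0.299 q [-56.  -4.  29. 117.   2.  67.  -6.]
delta (444.6, 104.2, 180.0) [-57.7   3.3   3.2]
```

step_hand(
  rows=[
    [[-10,0.5,0,0,0,0],[-18,1,0,0,0,0],[-16,1,0,0,0,0],[-10,0.8,0,0,0,0],[-3.7,0,0,0,0,0],[0,0,0,0,0,0],[0,0,0,0,0,0]],
  ],
)

```text
clock: 23.1
position: [444.3, 104.3, 182.8]
ee_rot: [[-0.373, 0.928, -0.001], [0.928, 0.373, -0.0], [-0.0, -0.001, -1.0]]
force: [0.3, -0.1, -0.8]
width: 0.301
gripper_force: 14.8
```

step_hand(
  rows=[
    [[0,0,10,0,0,0],[0,0,20,0,0,0],[0,0,20,0,0,0],[0,0,12,0,0,0],[0,0,8,0,0,0],[0,0,5,0,0,0],[0,0,2.5,0,0,0],[0,0,1,0,0,0],[0,0,0,0,0,0],[0,0,0,0,0,0]],
  ],
)

```text
clock: 23.93
position: [445.0, 104.3, 105.3]
ee_rot: [[-0.373, 0.928, 0.001], [0.928, 0.373, 0.001], [0.0, 0.001, -1.0]]
force: [-0.6, -0.1, 0.2]
width: 0.295
gripper_force: 14.8
```

```bash
python3 go.py 444.6 104.2 103.5
```

```text
pos [445.  104.3 105.3] yang 21.92 tilt [0.0008 0.0005] w 0.295 q [-52.   4.  35. 121.  -2.  56.   6.]
delta (444.6, 104.2, 103.5) [ 0.1 -0.4  1.8]
```

step_hand(
  rows=[
    [[0,0,0.8,0,0,0],[0,0,0.7,0,0,0],[0,0,0,0,0,0],[0,0,0,0,0,0]],
  ],
)

```text
clock: 24.27
position: [444.6, 104.1, 103.3]
ee_rot: [[-0.373, 0.928, 0.0], [0.928, 0.373, 0.0], [0.0, 0.0, -1.0]]
force: [-0.9, 0.9, -0.6]
width: 0.297
gripper_force: 14.8
```

step_hand(
  rows=[
    [[0,0,0,0,0,0],[0,0,0,0,0,0],[0,0,0,0,0,0],[0,0,0,0,0,0],[0,0,-6,0,0,0],[0,0,-15,0,0,0],[0,0,-20,0,0,0],[0,0,-17,0,0,0],[0,0,0,0,0,0]],
  ],
  finger_gap=0.7,
  clamp_n=15,
)

```text
clock: 25.02
position: [446.4, 104.5, 164.6]
ee_rot: [[-0.373, 0.928, 0.004], [0.928, 0.373, 0.002], [0.001, 0.005, -1.0]]
force: [-0.1, -0.1, 0.5]
width: 0.696
gripper_force: 0.0
```

step_hand(
  rows=[
    [[-12,0,0,0,0,0],[-22,0,0,0,0,0],[-25,0,0,0,0,0],[-25,0,0,0,0,0],[-17,0,0,0,0,0],[-12,0,0,0,0,0],[-5,0,0,0,0,0],[0,0,0,0,0,0],[0,0,0,0,0,0]],
  ],
)

```text
clock: 25.77
position: [488.4, -4.9, 161.0]
ee_rot: [[-0.373, 0.928, -0.001], [0.928, 0.373, -0.0], [0.0, -0.001, -1.0]]
force: [-0.2, -0.2, 0.4]
width: 0.701
gripper_force: 0.0
```

```bash
python3 go.py 489 -5.6 102
```

```text
pos [488.4  -4.9 161. ] yang 21.92 tilt [-0.0005 -0.    ] w 0.701 q [-45.   4.  42. 114.  -3.  64.  20.]
delta (489.0, -5.6, 102.0) [-0.9  0.4 59. ]
```

step_hand(
  rows=[
    [[-0.9,0.5,10,0,0,0],[0,0,20,0,0,0],[0,0,15,0,0,0],[0,0,9,0,0,0],[0,0,3.5,0,0,0],[0,0,0,0,0,0],[0,0,0,0,0,0]],
  ],
)

```text
clock: 26.35
position: [489.6, -5.9, 104.0]
ee_rot: [[-0.374, 0.928, 0.0], [0.928, 0.374, -0.0], [-0.0, 0.0, -1.0]]
force: [0.4, 0.4, 0.1]
width: 0.7
gripper_force: 0.0
```

step_hand(
  rows=[
    [[0,0,0,0,0,0],[0,0,0,0,0,0],[0,0,0,0,0,0],[0,0,0,0,0,0],[0,0,0,0,0,0],[0,0,0,0,0,0],[0,0,0,0,0,0],[0,0,0,0,0,0],[0,0,0,0,0,0]],
  ],
  finger_gap=0,
  clamp_n=15,
)

```text
clock: 27.1
position: [489.5, -6.0, 103.8]
ee_rot: [[-0.373, 0.928, 0.0], [0.928, 0.373, 0.0], [-0.0, 0.0, -1.0]]
force: [-0.4, 1.0, 0.3]
width: 0.3
gripper_force: 14.8
```

```bash
python3 go.py
```

```text
pos [489.5  -6.  103.8] yang 21.93 tilt [0.0001 0.    ] w 0.3 q [-43.   9.  42. 117.  -7.  57.  25.]
```

step_hand(
  rows=[
    [[0,0,-3,0,0,0],[0,0,-8,0,0,0],[0,0,-20,0,0,0],[0,0,-20,0,0,0],[0,0,-20,0,0,0],[0,0,-9,0,0,0],[0,0,0,0,0,0],[0,0,0,0,0,0]],
  ],
)

```text
clock: 27.77
position: [489.5, -5.9, 183.7]
ee_rot: [[-0.374, 0.928, 0.001], [0.928, 0.374, 0.001], [0.0, 0.001, -1.0]]
force: [-0.3, -0.2, -0.8]
width: 0.3
gripper_force: 14.8
```

```bash
python3 go.py 421.9 160.8 180
python3 - <<'E'
from h import *
p,d=cams.snapshot("scene"); cv2.imwrite("pics/s6.png",cv2.resize(p[80:280,180:420,::-1],None,fx=2,fy=2))
E
```

```text
pos [489.5  -5.9 183.7] yang 21.93 tilt [0.0006 0.0006] w 0.3 q [-45.   2.  42. 112.  -1.  66.  19.]
delta (421.9, 160.8, 180.0) [179.9  -0.4   3.8]
```

View pics/s6.png

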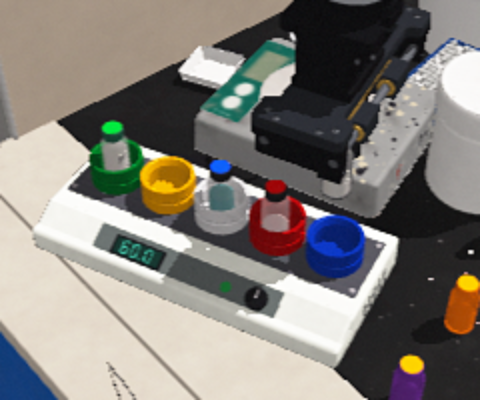

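The gold vial is held at crop (338,180), blue is in silver (220,185), and red and green are in place. I carry gold to the empty gold insert at (168,183).

step_hand(
  rows=[
    [[10,0,0,0,0,0],[22,0,0,0,0,0],[25,-0.4,0,0,0,0],[25,0,0,0,0,0],[25,0,0,0,0,0],[24,0,0,0,0,0],[21,0,0,0,0,0],[16,0,0,0,0,0],[9,0,0,0,0,0],[2.9,0,0,0,0,0]],
  ],
)

```text
clock: 28.65
position: [420.9, 161.6, 182.7]
ee_rot: [[-0.375, 0.927, -0.002], [0.927, 0.375, -0.001], [-0.001, -0.002, -1.0]]
force: [0.9, 0.5, -0.7]
width: 0.301
gripper_force: 14.8
```

step_hand(
  rows=[
    [[0,0,0,0,0,0],[0,0,0,0,0,0],[0,0,10,0,0,0],[0,0,20,0,0,0],[0,0,20,0,0,0],[0,0,12,0,0,0],[0,0,8,0,0,0],[0,0,5,0,0,0],[0,0,2.5,0,0,0],[0,0,0,0,0,0]],
  ],
)

```text
clock: 29.48
position: [422.0, 160.4, 106.1]
ee_rot: [[-0.373, 0.928, -0.0], [0.928, 0.373, -0.0], [-0.0, -0.0, -1.0]]
force: [-0.8, -0.4, 0.5]
width: 0.299
gripper_force: 14.8
```

```bash
python3 go.py 421.9 160.8 104.1
```

```text
pos [422.  160.4 106.1] yang 21.89 tilt [-0.0001 -0.0003] w 0.299 q [-56.   3.  31. 121.  -2.  56.  -3.]
delta (421.9, 160.8, 104.1) [0.4 0.  2. ]
```

step_hand(
  rows=[
    [[0,0,1,0,0,0],[0,0,1,0,0,0],[0,0,0,0,0,0],[0,0,0,0,0,0]],
  ],
)

```text
clock: 29.82
position: [422.1, 160.8, 104.6]
ee_rot: [[-0.373, 0.928, 0.0], [0.928, 0.373, 0.0], [0.0, 0.001, -1.0]]
force: [-0.1, 0.1, -0.5]
width: 0.301
gripper_force: 14.8
```

step_hand(
  rows=[
    [[0,0,0,0,0,0],[0,0,0,0,0,0],[0,0,0,0,0,0],[0,0,0,0,0,0],[0,0,-6,0,0,0],[0,0,-15,0,0,0],[0,0,-20,0,0,0],[0,0,-17,0,0,0],[0,0,0,0,0,0]],
  ],
  finger_gap=0.7,
  clamp_n=15,
)

```text
clock: 30.57
position: [423.6, 161.4, 165.7]
ee_rot: [[-0.373, 0.928, 0.004], [0.928, 0.373, 0.003], [0.001, 0.005, -1.0]]
force: [-0.2, 0.5, -0.2]
width: 0.695
gripper_force: 0.0
```

step_hand(
  rows=[
    [[-10,0,0,0,0,0],[-18,0,0,0,0,0],[-17,0,0,0,0,0],[-11,0,0,0,0,0],[-5,0,0,0,0,0],[0,0,0,0,0,0],[0,0,0,0,0,0]],
  ],
)

```text
clock: 31.15
position: [444.4, 104.0, 161.8]
ee_rot: [[-0.373, 0.928, -0.001], [0.928, 0.373, -0.0], [-0.0, -0.001, -1.0]]
force: [-0.3, 0.0, 0.5]
width: 0.702
gripper_force: 0.0
```

```bash
python3 go.py 444.6 104.1 103.3
```

```text
pos [444.4 104.  161.8] yang 21.9 tilt [-0.0008 -0.0004] w 0.702 q [-53.  -1.  34. 117.   1.  64.   3.]
delta (444.6, 104.1, 103.3) [ 0.   0.3 58.5]
```

step_hand(
  rows=[
    [[0,0.3,10,0,0,0],[0,0,20,0,0,0],[0,0,15,0,0,0],[0,0,9,0,0,0],[0,0,4,0,0,0],[0,0,0,0,0,0],[0,0,0,0,0,0]],
  ],
)

```text
clock: 31.73
position: [445.1, 104.4, 104.5]
ee_rot: [[-0.374, 0.928, 0.0], [0.928, 0.374, -0.0], [-0.0, 0.0, -1.0]]
force: [0.5, -0.2, 0.0]
width: 0.698
gripper_force: 0.0
```

step_hand(
  rows=[
    [[0,0,0,0,0,0],[0,0,0,0,0,0],[0,0,0,0,0,0],[0,0,0,0,0,0],[0,0,0,0,0,0],[0,0,0,0,0,0],[0,0,0,0,0,0],[0,0,0,0,0,0],[0,0,0,0,0,0]],
  ],
  finger_gap=0,
  clamp_n=15,
)

```text
clock: 32.48
position: [445.0, 104.2, 104.3]
ee_rot: [[-0.373, 0.928, -0.0], [0.928, 0.373, 0.0], [0.0, 0.0, -1.0]]
force: [0.7, 0.4, 1.4]
width: 0.303
gripper_force: 15.0
```

```bash
python3 go.py
```

```text
pos [445.  104.2 104.3] yang 21.92 tilt [-0.  0.] w 0.303 q [-52.   4.  35. 121.  -3.  56.   6.]
```

step_hand(
  rows=[
    [[0,0,-3,0,0,0],[0,0,-8,0,0,0],[0,0,-20,0,0,0],[0,0,-20,0,0,0],[0,0,-20,0,0,0],[0,0,-9,0,0,0],[0,0,0,0,0,0],[0,0,0,0,0,0]],
  ],
)

```text
clock: 33.15
position: [445.0, 104.4, 184.2]
ee_rot: [[-0.374, 0.928, 0.001], [0.928, 0.374, 0.001], [0.0, 0.001, -1.0]]
force: [-1.0, 0.9, 0.0]
width: 0.299
gripper_force: 15.0
```

```bash
python3 go.py 490 -9 180
```

```text
pos [445.  104.4 184.2] yang 21.93 tilt [0.0005 0.0007] w 0.299 q [-54.  -3.  34. 116.   2.  67.   2.]
delta (490.0, -9.0, 180.0) [-122.    -0.6    4.2]
```

step_hand(
  rows=[
    [[-10,0,0,0,0,0],[-20,-0.5,0,0,0,0],[-23,0,0,0,0,0],[-23,0,0,0,0,0],[-20,0,0,0,0,0],[-14,0,0,0,0,0],[-9,0,0,0,0,0],[-3,0,0,0,0,0],[0,0,0,0,0,0],[0,0,0,0,0,0]],
  ],
)

```text
clock: 33.98
position: [489.7, -8.6, 183.8]
ee_rot: [[-0.374, 0.928, -0.001], [0.928, 0.374, -0.0], [0.0, -0.001, -1.0]]
force: [-0.2, 1.4, -0.6]
width: 0.301
gripper_force: 15.0
```

step_hand(
  rows=[
    [[0,0,10,0,0,0],[0,0,20,0,0,0],[0,0,20,0,0,0],[0,0,12,0,0,0],[0,0,8,0,0,0],[0,0,5,0,0,0],[0,0,2.5,0,0,0],[0,0,1,0,0,0],[0,0,0,0,0,0],[0,0,0,0,0,0]],
  ],
)

```text
clock: 34.82
position: [490.4, -9.1, 106.3]
ee_rot: [[-0.373, 0.928, 0.001], [0.928, 0.373, 0.0], [-0.0, 0.001, -1.0]]
force: [0.0, -1.0, -0.2]
width: 0.299
gripper_force: 15.0
```

```bash
python3 go.py 490 -9 104.6
```

```text
pos [490.4  -9.1 106.3] yang 21.92 tilt [0.0008 0.0003] w 0.299 q [-44.   9.  43. 117.  -7.  57.  25.]
delta (490.0, -9.0, 104.6) [ 0.2 -0.4  1.7]
```

step_hand(
  rows=[
    [[0,0,0.8,0,0,0],[0,0,0.7,0,0,0],[0,0,0,0,0,0],[0,0,0,0,0,0]],
  ],
)

```text
clock: 35.15
position: [490.1, -9.1, 104.4]
ee_rot: [[-0.373, 0.928, 0.0], [0.928, 0.373, 0.0], [-0.0, 0.0, -1.0]]
force: [-0.1, 1.4, 0.4]
width: 0.298
gripper_force: 15.0
```

step_hand(
  rows=[
    [[0,0,0,0,0,0],[0,0,0,0,0,0],[0,0,0,0,0,0],[0,0,0,0,0,0],[0,0,-6,0,0,0],[0,0,-15,0,0,0],[0,0,-20,0,0,0],[0,0,-25,0,0,0],[0,0,-25,0,0,0],[0,0,-25,0,0,0]],
  ],
  finger_gap=0.7,
  clamp_n=15,
)

```text
clock: 35.98
position: [489.8, -9.5, 221.9]
ee_rot: [[-0.373, 0.928, 0.0], [0.928, 0.373, -0.0], [-0.0, 0.0, -1.0]]
force: [0.3, 0.6, 0.6]
width: 0.699
gripper_force: 0.0
```

step_hand(
  rows=[
    [[0,0,-20,0,0,0],[0,0,-10,0,0,0],[0,0,0,0,0,0],[0,0,0,0,0,0]],
  ],
)

```text
clock: 36.32
position: [490.0, -9.1, 249.9]
ee_rot: [[-0.373, 0.928, 0.0], [0.928, 0.373, 0.0], [0.0, 0.0, -1.0]]
force: [-0.5, -0.1, -0.5]
width: 0.703
gripper_force: 0.0
```

```bash
python3 - <<'E'
from h import *
np.set_printoptions(precision=1,suppress=True)
p,d=cams.snapshot("scene"); cv2.imwrite("pics/s7.png",cv2.resize(p[80:280,180:420,::-1],None,fx=3,fy=3))
W=cloud("scene",d); x,y,z=np.moveaxis(W,-1,0)
for n,c in dict(green=(399.2,217.4),gold=(421.9,160.8),plain=(444.6,104.2),red=(467.3,47.6),blue=(490,-9)).items():
    m=(np.hypot(x-c[0],y-c[1])<22)&(z>95)&(z<125)&(d>0)
    if m.any():
        Q=W[m]; print(n,m.sum(),"mid",(Q.min(0)+Q.max(0))/2-[*c,0],"ztop",np.percentile(Q[:,2],90))
    else: print(n,"empty")
E
```

```text
green 138 mid [ -0.6  -0.4 105.5] ztop 112.86131180310107
gold 149 mid [ -1.6   0.3 104.7] ztop 112.52156086909264
plain empty
red 148 mid [ -3.3   2.8 104.5] ztop 112.57404461039661
blue 159 mid [ -1.4  -1.  104.2] ztop 112.34045161506323
```

View pics/s7.png

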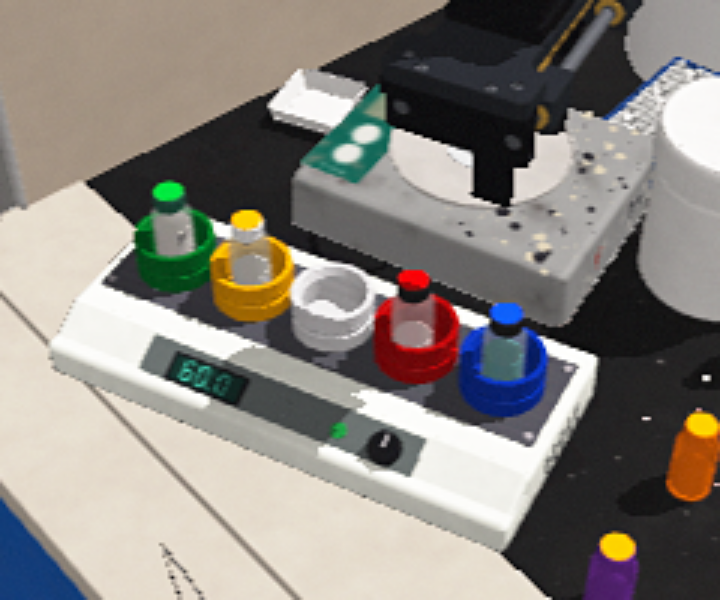

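All four vials are upright and seated in matching inserts: green (170,230), gold (250,260), red (413,315) and blue (503,350). Their tops measure 112–113 mm, as at the start, and the silver insert is empty.

```bash
python3 -c "
from rig import close_job; print(close_job())"
```

```text
the job is handed in; nothing more can be done
None
```

All four vials are seated upright in the inserts matching their cap dots, the silver insert is empty, and the job was handed in at about 36 s on the robot's clock.

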